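# Load the bearing carrier and present it a quarter turn round

## Task

Load the bearing carrier while it sits in its stand: thread the wide collar, then the narrow collar, down its post, each fully home, and let go of them. Then take the carrier by its arched handle, lift it straight up clear of the stand, and only then turn it a quarter turn anticlockwise (seen from above) over the stand, keeping it level so that the loose ball stays in the middle of its dish. Finish while holding it there, still and level, about 10 cm above the stand; leave the masking tape and the wax block where they are.

Things in the scene. Friction and masses are not known exactly. Their poses are not given: they have to be found in the camera images.
- stand: Fixed dark wooden plate 276 x 144 x 20 mm with cleats 8 mm high round the carrier (play 2 to 5 mm). Origin: centre of its underside, on the bench; x along its length, y across, z up. The carrier starts in it, axes parallel, post end towards +x, which points roughly to the robot's right; after the quarter turn the post end points along +y, roughly away from the robot.
- carrier: Loose plywood carrier, about 0.45 kg: board 240 x 120 x 14 mm with a dish in the middle, an arched handle over the dish and a steel post near one end. Origin: centre of the board's underside (20 mm above the bench at the start); x along its length towards the post, y across, z up.
- handle (a point): Centre of the carrier's handle bar, 90 mm above the carrier's underside, right over the dish. The bar is level, runs along the carrier's y, is 14 mm thick (along the carrier's x), 16 mm high and free for 92 mm between its two uprights. Grip it across its thickness, from above. Its underside is about 40 mm above the ball, its top 98 mm above the underside of the board.
- post_foot (a point): Foot of the upright steel post on the board's top, 95 mm from the carrier's middle along its x, 14 mm above its underside. The post is 14 mm thick, 52 mm high, with a tapered tip (the top 6 mm). Axes as the carrier's.
- dish_center (a point): Bottom of the shallow round aluminium dish (90 mm across, rim about 19 mm above the board), 18 mm above the carrier's underside, under the handle. Its middle slopes up at about 8 degrees, its outer part at about 26 degrees. Axes as the carrier's.
- ball_center (a point): Centre of the loose steel ball, 24 mm across, about 55 g, which starts in the bottom of the dish.
- wide_collar: Loose plain steel collar lying flat on the bench: 54 mm outside diameter, 19 mm bore, 22 mm high, under 0.1 kg. Origin: centre of its underside; z along the bore. It may lie nearer to or farther from the robot than the narrow one.
- narrow_collar: Loose plain steel collar lying flat on the bench: 36 mm outside diameter, 19 mm bore, 22 mm high, under 0.1 kg. Origin: centre of its underside; z along the bore.
- masking_tape: Bystander: roll of masking tape lying flat, 96 mm across, 25 mm high (much larger than the collars), to the left of them; a second roll at the back of the bench plays no part. Origin: centre of its underside.
- wax_block: Bystander: pale wax block, 40 x 72 x 22 mm. Origin: centre of its underside.
Mind the look-alikes: they are no part of the job. Leave any pink or purple look-alike of the wide_collar alone. What is shaped like the narrow_collar but red is not meant.

How it is judged:
On the way, in this order (a step that is already met when the one before it is completed fails the run):
1. the wide collar is threaded fully home on the post and let go, the carrier in its stand (horizontal distance between wide_collar and post_foot below 0.008 m and z of wide_collar in the frame of post_foot between -0.004 and 0.004 m and contact force between the fingers and wide_collar below 0.1 N and z of carrier in the frame of stand below 0.026 m), for 0.2 s.
2. the narrow collar is threaded down on top of it and let go, the carrier in its stand (horizontal distance between each of wide_collar, narrow_collar and post_foot below 0.008 m and z of wide_collar in the frame of post_foot between -0.004 and 0.004 m and z of narrow_collar in the frame of post_foot between 0.018 and 0.027 m and contact force between the fingers and narrow_collar below 0.1 N and z of carrier in the frame of stand below 0.026 m), for 0.2 s.
3. the carrier is lifted straight up, at least 3 cm clear of its place in the stand and not yet turned (within 20 degrees) (z of carrier in the frame of stand above 0.05 m and angle between the x axis of carrier and the x axis of stand, either way round below 0.35 rad and x of post_foot in the frame of stand above 0.03 m and horizontal distance between ball_center and dish_center below 0.015 m and z of ball_center in the frame of carrier below 0.045 m), for 0.05 s.
At the end, for the whole second after the job is handed in: Carrier held still by the gripper, 5 to 18 cm over the stand (middles within 6 cm), a quarter turn anticlockwise (within 10 degrees), level within 5 degrees, not touching the stand; ball within 15 mm of the dish centre; wide collar home on the board, narrow collar home on it (z of carrier in the frame of stand between 0.07 and 0.2 m and horizontal distance between carrier and stand below 0.06 m and angle between the x axis of carrier and the y axis of stand, either way round below 0.17 rad and y of post_foot in the frame of stand above 0.03 m and angle between carrier's own z axis and vertical below 0.09 rad and linear speed of carrier below 0.03 m/s and angular speed of carrier below 0.15 rad/s and contact force between the fingers and carrier above 2 N and contact force between stand and carrier below 0.1 N and horizontal distance between ball_center and dish_center below 0.015 m and z of ball_center in the frame of carrier below 0.045 m and horizontal distance between each of wide_collar, narrow_collar and post_foot below 0.008 m and z of wide_collar in the frame of post_foot between -0.004 and 0.004 m and z of narrow_collar in the frame of post_foot between 0.018 and 0.027 m); the arm keeps its last pose, push and grip.
It fails at once if the ball leaves the middle of the dish (more than 30 mm from its centre) (horizontal distance between ball_center and dish_center above 0.03 m).
It fails at once if the carrier is tipped more than 15 degrees (angle between carrier's own z axis and vertical above 0.26 rad).
It fails at once if the masking tape or the wax block is moved more than 3 cm (distance of any of masking_tape, wax_block from where it was at the start of the episode above 0.03 m).
It also fails if it takes over 72 s, if anything falls off the work surface, if the arm or the gripper's body presses on something with over 40 N, if the wrist force passes 120 N, or if a joint passes its speed limit or range.

## Robot

A 6-joint arm with a two-finger parallel gripper is mounted at the origin on a cart in front of the work surface, level with it; the furniture and walls round the work are solid. World frame = base frame: x ahead of the robot, y to its left, z up, the work surface at z = 0. Lengths are in m, angles in rad, forces in N, time in s.
With the tool pointing down it reaches from about 0.375 to 0.975 m from the base axis. Payload 3.8 kg.
Tool frame: the origin (TCP) lies at the very end of the fingers, on their centre line; the grasp point (between the pads) lies 19 mm behind it; z points along the fingers, y is the line along which they close (so a half turn about z gives the same grasp; the last joint's range is limited). The gripper opens to 85 mm and grips with 20 to 120 N. Pads are 22 mm wide; open, the fingers measure 114 mm over their backs; the gripper's body (76 mm by 85 mm) begins 54 mm behind the grasp point. The pads swing forward as they close: fully open they stand 13 mm farther back than shut.
Start: joints at [-1.243, 0.264, 1.604, -0, 1.274, -0.037], TCP at [0.241, -0.631, 0.194] pointing down, gripper open.
Joint ranges: [-2.63, 2.63], [-0.94, 2.18], [0.31, 2.57], [-1.31, 4.45], [0, 2.66], [-2.55, 2.55]. Speed limits (rad/s): [2.57, 2.57, 3.14, 3.14, 3.14, 3.14].

## Interface

Orientations are given as a rotation vector (axis times angle).
In Python, from workcell import * gives the robot as it stands.
- The arm moves only by the shell command python3 -m crank 'ROWS' [OPENING] [FORCE]. ROWS is JSON, a list that holds one entry, the list of rows, each a list of 6 numbers: the shift along the tool's x, y, z in cm, then the turn, a rotation vector about the tool's x, y, z in rad. In form: [[[dx, dy, dz, ax, ay, az], ...]]. A call has 1 to 8 rows; each row shifts and turns the commanded pose from where the row before left it, along the tool's axes as they then stand; what a row does not reach is not made up. A row lasts 1/12 s, in which the tool goes at most 41.7 mm and 7.16 degrees, less where a joint would pass 70% of its speed; a pose out of reach is approached as far as the arm can. A call with a gripper value outside its range is refused whole. OPENING is the finger opening in cm, from 0 to 8.54, set as the call begins (- or left out, the last holds). The fingers move at their own pace and stop on an object; FORCE is the grip in N (left out, the last holds). Time passes only in rows, so rows that do not move let the fingers close. It gives the time, the measured TCP pose, the force, the opening and the grip force at its end, in the units of the state.
- read_state(): the state, without advancing time (a new reading comes with each control period).
- read_camera(name): name is "side" or "top" or "wrist"; returns the picture (420x560x3 uint8, blue, green, red); there is no depth.
- camera_model(name): a dict with "camera_matrix" (3x3 intrinsics, pixels), "R" (3x3) and "t" (3): a world point X has camera coordinates R X + t. Camera axes: x right, y down, z forward; pixel columns grow to the right and rows downward; lengths in m; the calibration is good to about 2 mm. A picture is of the moment at which its call begins: read the wrist's pose just before it. camera_model takes no time and is no camera call; for the wrist camera it gives the pose at the moment of the call.
- finish_job(): hands the job in; it is judged then, once.
The state is a dict: "time": time; "q": joint angles; "joint_vel": joint speeds; "joint_torque": joint torques, N m; "tool_pos": TCP position; "tcp_rot": TCP orientation; "wrist_force": force on the tool from outside, world axes, zero at the start; "torque": the same for the moment, N m; "width": opening from 0.0 (shut) to 1.0 (fully open); "grip_force": force on a finger pad.
Only numpy, scipy, OpenCV 4.12 (cv2) and the standard library are available. Lean on these libraries where they do the work, as an engineer would, in place of code of your own. Each camera call takes 0.05 s, during which the arm holds its last target. There are 200 camera calls.

## Working session

There is one attempt and no reset: what is moved stays moved. The work goes in short steps, Python scripts to look and compute and a shell command to move; the robot and the scene stay as the last step left them, time stands still between calls to the robot, and variables do not carry over. Pictures are saved under pics/ and viewed, at most 10 in all, crops included, and the job is handed in when it is done.

```bash
ls; mkdir -p pics
python3 - <<'E'
from workcell import *
import cv2,numpy as np
s=read_state();print(s)
a=read_camera("top");b=read_camera("side")
cv2.imwrite("pics/top0.png",a);cv2.imwrite("pics/side0.png",b)
for n in("top","side","wrist"):print(n,camera_model(n))
E
```

```text
pics
{'time': 0.0, 'q': array([-1.24290273e+00,  2.64793992e-01,  1.60544732e+00,  1.17541211e-05,
        1.27368210e+00, -3.69202175e-02]), 'joint_vel': array([0.00037344, 0.00075405, 0.00117852, 0.00098387, 0.00163573,
       0.00054873]), 'joint_torque': array([-4.04664070e-04, -5.15109551e+01, -3.67314720e+01, -2.31719814e-04,
        1.28052884e-02, -1.12364117e-05]), 'tool_pos': array([ 0.24053927, -0.62977788,  0.19299502]), 'tcp_rot': array([-3.08720489e+00, -5.69451749e-01,  5.12933239e-04]), 'wrist_force': array([0.05477684, 0.73791653, 0.21018211]), 'torque': array([ 0.00374536, -0.01582985,  0.02005984]), 'grip_force': 0.0, 'width': 1.000940447245244}
top {'camera_matrix': array([[379.70298778,   0.        , 273.39670875],
       [  0.        , 379.70298778, 209.83537005],
       [  0.        ,   0.        ,   1.        ]]), 'R': array([[ 0.01671235, -0.99985936, -0.00139975],
       [-0.98136136, -0.01613508, -0.19149294],
       [ 0.19144342,  0.00457396, -0.98149299]]), 't': array([0.09266212, 0.59197346, 0.83386379])}
side {'camera_matrix': array([[408.17421718,   0.        , 280.44816795],
       [  0.        , 408.17421718, 213.38826003],
       [  0.        ,   0.        ,   1.        ]]), 'R': array([[-0.98844686, -0.15128596,  0.0092392 ],
       [-0.07712263,  0.44954226, -0.88992351],
       [ 0.13047952, -0.88035465, -0.45601621]]), 't': array([0.58370501, 0.08712868, 1.0596544 ])}
wrist {'camera_matrix': array([[295.25181799,   0.        , 275.22602332],
       [  0.        , 295.25181799, 208.68012132],
       [  0.        ,   0.        ,   1.        ]]), 'R': array([[ 0.35591192, -0.9345174 , -0.00198542],
       [-0.89293786, -0.34070146,  0.29425244],
       [-0.27566046, -0.10295509, -0.95572567]]), 't': array([-0.67262466, -0.03887676,  0.38186141])}
```

View pics/top0.png

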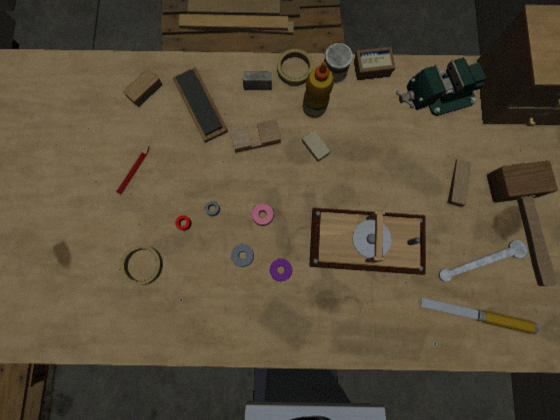

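View pics/side0.png

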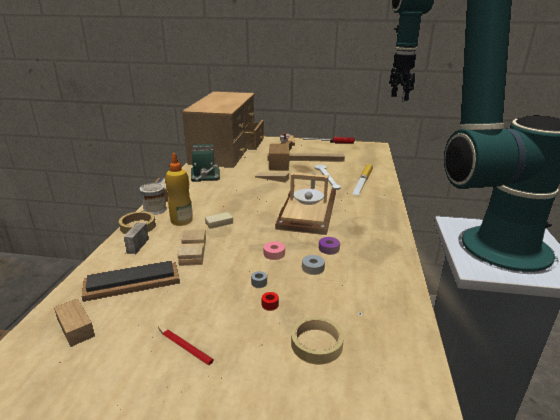

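```bash
cat > h.py <<'E'
from workcell import *
import cv2,numpy as np
from scipy.spatial.transform import Rotation as Ro
def ray(n,uv,z,m=None):
    m=m or camera_model(n);K,R,t=m["camera_matrix"],np.array(m["R"]),np.array(m["t"])
    d=R.T@np.linalg.solve(K,[uv[0],uv[1],1]);c=-R.T@t
    return c+d*(z-c[2])/d[2]
def proj(m,X):
    p=m["camera_matrix"]@(m["R"]@np.asarray(X)+m["t"]);return p[:2]/p[2]
def pose():
    s=read_state();return s["tool_pos"],Ro.from_rotvec(s["tcp_rot"]).as_matrix(),s
def togo(X):
    "tool-axis shift (cm) that brings the TCP to X"
    p,R,s=pose();return np.round(R.T@(np.asarray(X)-p)*100,2)
E
python3 - <<'E'
from h import *
a=cv2.imread("pics/top0.png")
c=cv2.resize(a[180:290,160:440],None,fx=2.8,fy=2.8,interpolation=cv2.INTER_CUBIC);cv2.imwrite("pics/crop0.png",c)
hsv=cv2.cvtColor(a,cv2.COLOR_BGR2HSV)
m=((hsv[...,1]<60)&(hsv[...,2]>60)).astype(np.uint8)
n,l,st,ce=cv2.connectedComponentsWithStats(m)
for i in range(1,n):
    x,y,w,h,A=st[i]
    if A>25 and 190<x<430 and 130<y<290:
        cc=(x+w/2-.5,y+h/2-.5);print(st[i],np.round(ray("top",cc,.022),4))
s=cv2.imread("pics/side0.png")
for n,uv,z in (("side",(313,264),.022),("side",(259,278),.022),("top",(316,146),.022),("top",(141,265),.025)):print(n,uv,np.round(ray(n,uv,z),3))
# stand corners (dark brown): 
m=((hsv[...,2]<75)).astype(np.uint8);m[:, :300]=0;m[:,435:]=0;m[:200]=0;m[280:]=0
n,l,st,ce=cv2.connectedComponentsWithStats(m)
i=1+np.argmax(st[1:,4]);r=cv2.minAreaRect(np.argwhere(l==i)[:,::-1].astype(np.float32));b=cv2.boxPoints(r)
P=np.array([ray("top",q,.026) for q in b]);print(r,np.round(P,4),P.mean(0),[np.linalg.norm(P[k]-P[k-1]) for k in range(4)])
E
```

```text
[303 131  26  28 352] [ 0.7671 -0.0009  0.022 ]
[205 201  14  14 117] [0.6006 0.254  0.022 ]
[352 219  23  39 696] [ 0.5317 -0.1141  0.022 ]
[382 224  10  32 215] [ 0.5291 -0.1704  0.022 ]
[231 244  23  23 356] [0.4862 0.1757 0.022 ]
side (313, 264) [0.485 0.193 0.022]
side (259, 278) [0.597 0.267 0.022]
top (316, 146) [ 0.763 -0.002  0.022]
top (141, 265) [0.458 0.414 0.025]
((368.37103271484375, 240.7438507080078), (117.51936340332031, 59.63983917236328), 4.037710189819336) [[ 0.4618  0.0194  0.026 ]
 [ 0.6054  0.0091  0.026 ]
 [ 0.5896 -0.2748  0.026 ]
 [ 0.4471 -0.2561  0.026 ]] [ 0.52596651 -0.12558548  0.026     ] [np.float64(0.27593744547186033), np.float64(0.14394326470102667), np.float64(0.284328788922525), np.float64(0.14367050382173904)]
```

View pics/crop0.png

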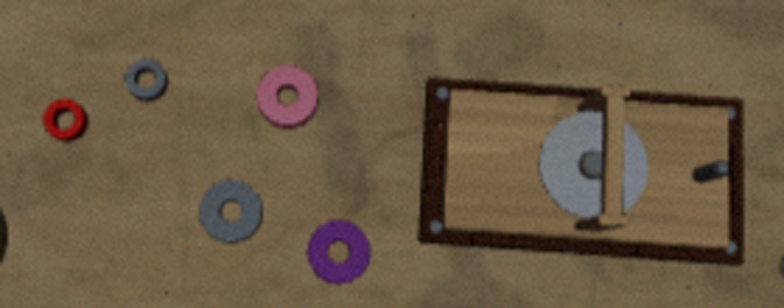

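The grey wide collar is at top-view pixel (242,255), with purple (281,270) and pink (262,214) rings the same shape. The grey narrow collar is at (212,208), with a red one at (183,223). The crop confirms that the two grey steel ones are meant. Stand centre is about (0.526,-0.126), with its x axis at azimuth about -93°, and the size matches at 276–284 x 144 mm. Next I turn the tool and hover over the wide collar.

```bash
python3 -m crank '[[[0,0,0,0,0,0.105],[0,0,0,0,0,0.105],[0,0,0,0,0,0.105],[0,0,0,0,0,0.105],[0.9,-3.7,0,0,0,0],[0.9,-3.7,0,0,0,0],[0.9,-3.7,0,0,0,0],[0.9,-3.7,0,0,0,0]]]' 8.5 40
python3 -m crank '[[[0.9,-3.7,0,0,0,0],[0.9,-3.7,0,0,0,0],[0.9,-3.7,0,0,0,0],[0.9,-3.7,0,0,0,0],[0.9,-3.7,0,0,0,0],[0.9,-3.7,0,0,0,0],[0.9,-3.7,0,0,0,0],[0.9,-3.7,0,0,0,0]]]'
python3 - <<'E'
from h import *
print(togo([.486,.176,.11]),np.round(pose()[1],3))
E
```

```text
time: 0.77
tool_pos: [0.2848, -0.4829, 0.1934]
tcp_rot: [-3.139, 0.088, 0.001]
wrist_force: [0.5, 0.4, 0.7]
width: 0.996
grip_force: 0.0
time: 1.43
tool_pos: [0.3729, -0.1913, 0.1941]
tcp_rot: [-3.14, 0.088, 0.0]
wrist_force: [0.6, -0.6, -0.4]
width: 1.0
grip_force: 0.0
[  9.25 -37.3    8.41] [[ 0.998 -0.056 -0.   ]
 [-0.056 -0.998  0.   ]
 [-0.    -0.    -1.   ]]
```

```bash
python3 -m crank '[[[0.9,-3.7,0.5,0,0,0],[0.9,-3.7,0.5,0,0,0],[0.9,-3.7,0.5,0,0,0],[0.9,-3.7,0.5,0,0,0],[0.9,-3.7,0.5,0,0,0],[0.9,-3.7,1,0,0,0],[0.9,-3.7,1,0,0,0],[0.9,-3.7,1,0,0,0]]]'
python3 -m crank '[[[0,0,1,0,0,0],[0,0,1,0,0,0],[0,0,0,0,0,0],[0,0,0,0,0,0],[0,0,0,0,0,0]]]'
cat > w.py <<'E'
# look with the wrist; find grey rings on plane z
from h import *
import sys
z=float(sys.argv[1]);m=camera_model("wrist");a=read_camera("wrist");cv2.imwrite(sys.argv[2],a)
hsv=cv2.cvtColor(a,cv2.COLOR_BGR2HSV)
k=((hsv[...,1]<60)&(hsv[...,2]>45)).astype(np.uint8);k=cv2.morphologyEx(k,cv2.MORPH_OPEN,np.ones((3,3)))
cs,hi=cv2.findContours(k,cv2.RETR_CCOMP,cv2.CHAIN_APPROX_NONE)
for i,c in enumerate(cs):
    if cv2.contourArea(c)>120:
        P=np.array([ray("wrist",q[0],z,m)[:2] for q in c],np.float32);(x,y),r=cv2.minEnclosingCircle(P)
        e=cv2.fitEllipse(P) if len(P)>5 else None
        print("hole" if hi[0,i,3]>=0 else "outer",c[:,0].mean(0).round(),np.round([x,y,2*r],4),np.round(e[0],4),np.round(e[1],4))
print(np.round(pose()[0],4))
E
python3 w.py .022 pics/w1.png
```

```text
time: 2.1
tool_pos: [0.4613, 0.1004, 0.1389]
tcp_rot: [3.14, -0.086, 0.001]
wrist_force: [1.4, -0.5, 0.1]
width: 0.993
grip_force: 0.0
time: 2.52
tool_pos: [0.4612, 0.0971, 0.1195]
tcp_rot: [3.14, -0.09, -0.0]
wrist_force: [0.6, 0.3, 0.0]
width: 0.994
grip_force: 0.0
outer [553. 365.] [ 0.2318 -0.216   0.0436] [ 0.2372 -0.2178] [0.0169 0.0409]
outer [456. 385.] [ 0.2153 -0.1047  0.1364] [ 0.2122 -0.104 ] [0.084  0.1276]
outer [ 95. 382.] [0.2405 0.3227 0.1312] [0.2389 0.3266] [0.0828 0.1212]
outer [391. 292.] [ 0.3469 -0.0119  0.0838] [ 0.3469 -0.0185] [0.0305 0.0758]
outer [159. 293.] [0.359  0.2201 0.0863] [0.3603 0.2247] [0.035 0.076]
outer [193. 175.] [0.487  0.1752 0.0582] [0.4872 0.1754] [0.0529 0.0573]
hole [194. 175.] [0.4879 0.1737 0.0182] [0.4879 0.1741] [0.013  0.0172]
outer [534. 113.] [ 0.5251 -0.1543  0.1033] [ 0.5216 -0.137 ] [0.0617 0.1092]
outer [389.  41.] [ 0.5915 -0.0056  0.0111] [ 0.5917 -0.0056] [0.01   0.0105]
outer [85. 50.] [0.5995 0.2508 0.0458] [0.5995 0.2513] [0.0355 0.0459]
hole [87. 51.] [0.5987 0.2499 0.0149] [0.5988 0.2501] [0.0077 0.0139]
[0.4617 0.0972 0.12  ]
```

View pics/w1.png

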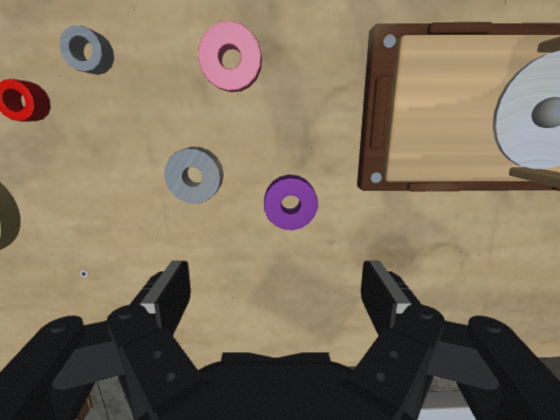

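Wrist view: wide collar at (193,175), narrow at (85,50), pink (230,56), purple (291,203), red (20,100). Positions agree with the top view to about 2 mm. I'm moving over the wide collar.

```bash
python3 -m crank '[[[0.7,-2.65,0.6,0,0,0],[0.7,-2.65,0.7,0,0,0],[0.7,-2.65,0.7,0,0,0],[0,0,0,0,0,0],[0,0,0,0,0,0],[0,0,0,0,0,0]]]' 7.2
python3 w.py .022 pics/w2.png; python3 -c "
from h import *
print(togo([.487,.1755,.003]))"
```

```text
time: 3.07
tool_pos: [0.4869, 0.1756, 0.0999]
tcp_rot: [3.14, -0.088, 0.001]
wrist_force: [-0.1, -0.5, 0.1]
width: 0.842
grip_force: 0.0
outer [126. 412.] [0.2436 0.3645 0.0651] [0.243  0.3653] [0.0222 0.0641]
outer [429. 407.] [0.2309 0.0101 0.0818] [0.2313 0.0126] [0.0405 0.0734]
outer [436. 356.] [0.3068 0.0065 0.0874] [0.3047 0.0118] [0.0428 0.0836]
outer [114. 356.] [0.3273 0.3663 0.0873] [0.3246 0.3609] [0.042  0.0835]
outer [179. 288.] [0.4012 0.27   0.0762] [0.403  0.2746] [0.029  0.0651]
outer [371. 288.] [0.3911 0.0938 0.0762] [0.3928 0.089 ] [0.0302 0.0654]
outer [275. 201.] [0.4878 0.1766 0.057 ] [0.4874 0.1764] [0.0529 0.0559]
hole [275. 201.] [0.4894 0.1766 0.0185] [0.4888 0.1764] [0.014  0.0177]
outer [496.  65.] [ 0.5916 -0.0069  0.0107] [ 0.5914 -0.0061] [0.0103 0.0105]
outer [172.  73.] [0.6004 0.2528 0.0407] [0.6001 0.2532] [0.0351 0.0401]
hole [174.  74.] [0.5993 0.2516 0.0181] [0.5994 0.2521] [0.0127 0.0169]
[0.4869 0.1755 0.1   ]
[ 0.01 -0.01  9.7 ]
```

```bash
python3 -m crank '[[[-0.1,-0.1,2,0,0,0],[0,0,2,0,0,0],[0,0,2,0,0,0],[0,0,1.5,0,0,0],[0,0,1.2,0,0,0],[0,0,1,0,0,0],[0,0,0,0,0,0],[0,0,0,0,0,0]]]'
python3 -m crank '[[[0,0,0,0,0,0],[0,0,0,0,0,0],[0,0,0,0,0,0],[0,0,0,0,0,0],[0,0,0,0,0,0],[0,0,0,0,0,0]]]' 0 40
python3 -m crank '[[[0,0,-1,0,0,0],[0,0,-2,0,0,0],[0,0,-3,0,0,0],[0,0,-3,0,0,0],[0,0,-3,0,0,0],[0,0,0,0,0,0],[0,0,0,0,0,0]]]'
python3 w.py .14 pics/w3.png
```

```text
time: 3.78
tool_pos: [0.4857, 0.1772, 0.0024]
tcp_rot: [3.14, -0.088, -0.001]
wrist_force: [-0.8, -0.0, 0.8]
width: 0.841
grip_force: 0.0
time: 4.28
tool_pos: [0.486, 0.1777, 0.0027]
tcp_rot: [-3.14, 0.086, -0.001]
wrist_force: [0.5, 1.2, -0.1]
width: 0.003
grip_force: 0.0
time: 4.87
tool_pos: [0.4881, 0.1784, 0.1259]
tcp_rot: [-3.138, 0.087, -0.009]
wrist_force: [0.5, 1.1, -0.8]
width: 0.002
grip_force: 0.0
outer [447. 399.] [0.3568 0.0597 0.0357] [0.3571 0.0599] [0.017  0.0365]
outer [103. 397.] [0.3709 0.3146 0.0355] [0.3698 0.3132] [0.0171 0.0343]
outer [539. 391.] [ 0.3556 -0.0028  0.0661] [ 0.3598 -0.0067] [0.0321 0.058 ]
outer [345. 338.] [0.4145 0.1377 0.0326] [0.415  0.1349] [0.0146 0.032 ]
outer [205. 338.] [0.4198 0.2291 0.0327] [0.4199 0.2317] [0.0147 0.0325]
outer [275. 282.] [0.455  0.18   0.0602] [0.4593 0.1809] [0.0199 0.0554]
outer [278. 196.] [0.5178 0.1757 0.0333] [0.5177 0.1757] [0.0311 0.0327]
hole [278. 195.] [0.5188 0.1759 0.011 ] [0.5185 0.1758] [0.0086 0.0105]
outer [186.  79.] [0.5838 0.221  0.0235] [0.5841 0.221 ] [0.0206 0.023 ]
hole [187.  80.] [0.5836 0.2202 0.0109] [0.5837 0.2205] [0.0081 0.0101]
[0.4864 0.1779 0.1237]
```

View pics/w3.png

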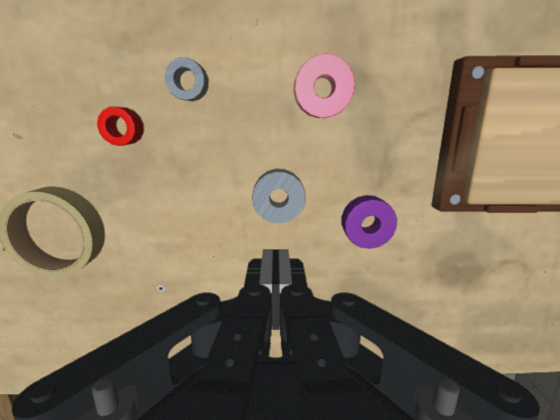

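Run:
```python
from h import *
m=camera_model("wrist");p,R,s=pose()
for d in(0,-.019):print(proj(m,p+R@[0,0,d]))
a=cv2.imread("pics/w3.png");hsv=cv2.cvtColor(a,cv2.COLOR_BGR2HSV)
print(ray("wrist",(278,196),.022,m))
b=read_camera("top");cv2.imwrite("pics/top1.png",b)
hsv=cv2.cvtColor(b,cv2.COLOR_BGR2HSV)
k=((hsv[...,1]<60)&(hsv[...,2]>60)).astype(np.uint8)
n,l,st,ce=cv2.connectedComponentsWithStats(k)
for i in range(1,n):
    x,y,w,h,A=st[i]
    if A>60 and 190<x<300 and 190<y<290: print(st[i],np.round(ray("top",(x+w/2-.5,y+h/2-.5),.022),4))
```

```text
[276.57615933 234.84599992]
[276.7101809  246.82697965]
[0.48650176 0.17610044 0.022     ]
[237 235  30  32 353] [0.4973 0.1533 0.022 ]
```

Run:
```python
from h import *
m=camera_model("side");p,R,s=pose();b=read_camera("side")
q=proj(m,p);print(q,proj(m,p+[0,0,.03]))
cv2.circle(b,tuple(int(round(v)) for v in q),1,(0,0,255),-1)
x,y=int(q[0]),int(q[1])
cv2.imwrite("pics/side1.png",cv2.resize(b[y-80:y+70,x-90:x+90],None,fx=4,fy=4,interpolation=cv2.INTER_CUBIC))
```

```text
[315.54710445 222.67372791] [316.20831904 210.67071118]
```

View pics/side1.png

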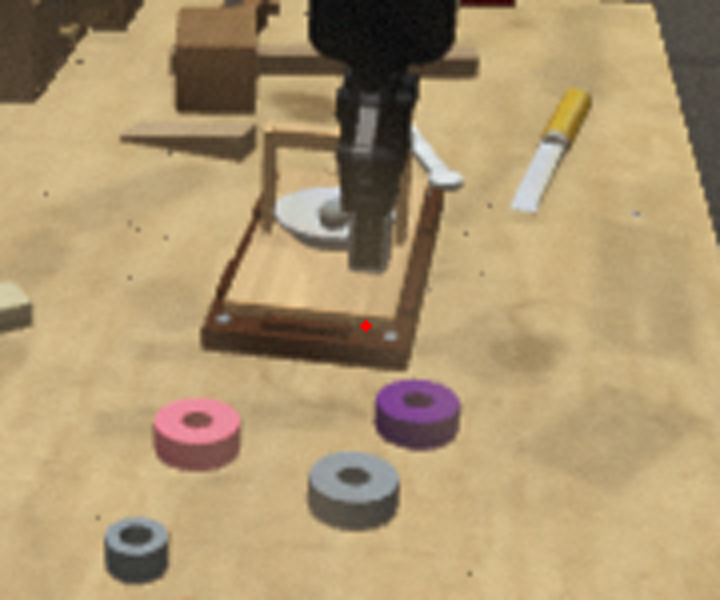

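Run:
```python
from h import *
S=camera_model("side");W=camera_model("wrist");p,R,s=pose()
print(proj(S,[.486,.176,.022]),proj(S,[.486,.176,.0]),"seen top 313.4,261.8")
print(proj(S,[.600,.252,.022]),"seen",225+136/4,142+536/4)
P=lambda m:m["camera_matrix"]@np.c_[m["R"],m["t"]]
X=cv2.triangulatePoints(P(S),P(W),np.array([[317.],[210.]]),np.array([[275.],[250.]]));X=(X[:3]/X[3]).ravel();print(X,p,proj(S,X),proj(W,X),R.T@(X-p))
for d in(0,-.01,-.02,-.03,-.04):print(d,[proj(W,p+R@[x,0,d]).round(1) for x in(0,.011)],proj(S,p+R@[0,0,d]).round(1))
```

```text
[313.20833843 259.90548209] [312.78315758 267.67791517] seen top 313.4,261.8
[259.1470812  274.00729816] seen 259.0 276.0
[0.48514143 0.17734524 0.15303127] [0.48464777 0.17730069 0.12133192] [316.28225407 210.31748197] [276.73041825 255.58900021] [ 4.26243825e-04 -4.72786514e-05 -3.17003201e-02]
0 [array([276.6, 234.8]), array([276.6, 219.1])] [315.8 223. ]
-0.01 [array([276.6, 240.8]), array([276.7, 224.4])] [316.  219.1]
-0.02 [array([276.7, 247.5]), array([276.7, 230.3])] [316.2 215.1]
-0.03 [array([276.8, 254.9]), array([276.8, 236.9])] [316.4 211. ]
-0.04 [array([276.9, 263.3]), array([276.9, 244.3])] [316.7 206.9]
```

The fingers closed above the collar. Triangulating the shut fingertips from the side and wrist views puts them about 37 mm short of the stated TCP (tip at z≈0.158 while the TCP reads 0.121). I'm retrying deeper, cautiously and checking force.

```bash
python3 -m crank '[[[0,0.1,3,0,0,0],[0,0,3,0,0,0],[0,0,3,0,0,0],[0,0,2,0,0,0],[0,0,1.5,0,0,0],[0,0,1,0,0,0],[0,0,0,0,0,0]]]' 7.2
python3 -m crank '[[[0,0,0.5,0,0,0],[0,0,0.4,0,0,0],[0,0,0.3,0,0,0],[0,0,0.3,0,0,0],[0,0,0,0,0,0],[0,0,0,0,0,0]]]'
```

```text
time: 5.6
tool_pos: [0.482, 0.1754, -0.0164]
tcp_rot: [3.138, -0.087, -0.011]
wrist_force: [0.1, 0.4, 0.2]
width: 0.841
grip_force: 0.0
time: 6.1
tool_pos: [0.486, 0.1767, -0.0273]
tcp_rot: [-3.14, 0.087, -0.001]
wrist_force: [0.5, -0.1, -0.2]
width: 0.848
grip_force: 0.0
```

```bash
python3 -m crank '[[[0,0,0.3,0,0,0],[0,0,0.2,0,0,0],[0,0,0,0,0,0],[0,0,0,0,0,0]]]'
python3 -m crank '[[[0,0,0,0,0,0],[0,0,0,0,0,0],[0,0,0,0,0,0],[0,0,0,0,0,0],[0,0,0,0,0,0],[0,0,0,0,0,0]]]' 0 40
```

```text
time: 6.43
tool_pos: [0.4856, 0.1766, -0.0328]
tcp_rot: [3.14, -0.087, -0.0]
wrist_force: [-0.3, 0.6, 0.3]
width: 0.843
grip_force: 0.0
time: 6.93
tool_pos: [0.4859, 0.1767, -0.032]
tcp_rot: [-3.14, 0.087, -0.0]
wrist_force: [-2.1, -0.3, 6.0]
width: 0.617
grip_force: 41.6
```

```bash
python3 -m crank '[[[0,0,-1,0,0,0],[0,0,-3,0,0,0],[0,0,-4,0,0,0],[0,0,-4,0,0,0],[0,0,-4,0,0,0],[0,1.5,0,0,0,0],[0,3.5,0,0,0,0],[0,3.5,0,0,0,0]]]'
python3 -m crank '[[[0,3.5,0,0,0,0],[0,3.5,0,0,0,0],[0,3.5,0,0,0,0],[0,3.5,0,0,0,0],[0,3.5,0,0,0,0],[0,3.5,0,0,0,0],[0,3.5,0,0,0,0],[0,3.5,0,0,0,0]]]'
python3 -m crank '[[[0,2,0,0,0,0],[-0.2,1,0,0,0,0],[-0.2,0,0,0,0,0],[0,0,0,0,0,0],[0,0,0,0,0,0],[0,0,0,0,0,0]]]'
python3 - <<'E'
from h import *
p,R,s=pose();m=camera_model("wrist");a=read_camera("wrist");cv2.imwrite("pics/w4.png",a)
print(p,proj(m,[.521,-.221,.086]),proj(m,[.521,-.221,.034]),proj(m,p+[0,0,.054]))
E
```

```text
time: 7.6
tool_pos: [0.482, 0.0918, 0.1294]
tcp_rot: [-3.14, 0.082, -0.006]
wrist_force: [0.4, -1.1, -0.6]
width: 0.614
grip_force: 42.4
time: 8.27
tool_pos: [0.465, -0.1895, 0.1278]
tcp_rot: [3.14, -0.087, 0.001]
wrist_force: [0.2, -0.0, -0.2]
width: 0.618
grip_force: 42.4
time: 8.77
tool_pos: [0.4599, -0.2161, 0.1273]
tcp_rot: [-3.14, 0.084, 0.0]
wrist_force: [0.1, 0.4, -0.2]
width: 0.616
grip_force: 42.4
[ 0.45991846 -0.21607987  0.12729279] [278.68852381 136.07601654] [278.08695105 132.64881709] [277.05498361 276.79557233]
```

View pics/w4.png

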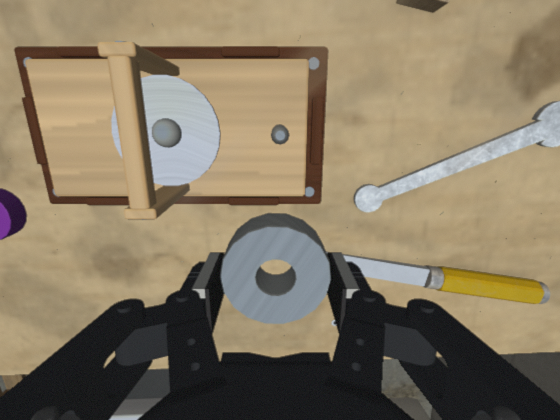

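Post tip at (280,134), held collar centred near (276,274) with its hole at (276,277), handle bar at x≈125, ball at (166,132). Now I'll measure these properly.

```bash
cat > g.py <<'E'
from h import *
import sys
def post(a,m,roi,z=.083):
    "post tip: grey blob in roi"
    x0,y0,x1,y1=roi;h=cv2.cvtColor(a,cv2.COLOR_BGR2HSV)[y0:y1,x0:x1]
    k=(h[...,1]<75).astype(np.uint8);n,l,st,ce=cv2.connectedComponentsWithStats(k);i=1+np.argmax(st[1:,4])
    c,r=cv2.minEnclosingCircle((np.argwhere(l==i)[:,::-1]).astype(np.float32));c=np.array(c)+[x0,y0]
    return c,r,st[i],ray("wrist",c,z,m)
E
python3 - <<'E'
from g import *
m=camera_model("wrist");p,R,s=pose();a=cv2.imread("pics/w4.png")
print(post(a,m,(262,115,300,155)))
h=cv2.cvtColor(a,cv2.COLOR_BGR2HSV)
print("col 276 V",h[205:335:3,276,2]);print("row 268 V",h[268,205:350:3,2])
# candidate: predicted hole rim for tool offset dx, top height dz
for dz in(.048,.052,.056):
  for dx in(0,.003):
    c=lambda r:[proj(m,p+R@[dx+e,0,-dz])[1].round(1) for e in(r,-r)]
    print(dz,dx,"hole",c(.0095),"outer",c(.027),"outer cols",[proj(m,p+R@[dx,e,-dz])[0].round(1) for e in(-.027,.027)])
b=ray("wrist",(166,132),.05,m);print("ball",b)
E
```

```text
(array([279.5       , 133.86842155]), 10.18026351928711, array([  9,   9,  18,  21, 294], dtype=int32), array([ 0.52251025, -0.22178512,  0.083     ]))
col 276 V [140 176 177  73  72  76  73  93 154 149 149 154 156 159 159 160 158 153
 154 186 185 180 183 120  70  73  73  74  75  73  99 155 152 152 151 153
 155 155 153 152 162 165 167 167]
row 268 V [ 79  79  78  26  23  34 148 151 154 154 153 148 149 154 153 152 147 152
  65 165 185 184 177 176 181 182 183 183 146  85 155 155 155 153 152 153
 154 154 155 157 157 149  21  23  40  79  79  77  67]
0.048 0 hole [np.float64(253.7), np.float64(287.2)] outer [np.float64(220.5), np.float64(315.9)] outer cols [np.float64(223.8), np.float64(330.2)]
0.048 0.003 hole [np.float64(248.2), np.float64(282.0)] outer [np.float64(214.6), np.float64(311.1)] outer cols [np.float64(223.5), np.float64(330.5)]
0.052 0 hole [np.float64(257.3), np.float64(291.5)] outer [np.float64(223.3), np.float64(320.8)] outer cols [np.float64(222.4), np.float64(331.7)]
0.052 0.003 hole [np.float64(251.7), np.float64(286.3)] outer [np.float64(217.3), np.float64(315.9)] outer cols [np.float64(222.1), np.float64(332.0)]
0.056 0 hole [np.float64(261.1), np.float64(296.1)] outer [np.float64(226.4), np.float64(326.0)] outer cols [np.float64(221.0), np.float64(333.2)]
0.056 0.003 hole [np.float64(255.4), np.float64(290.8)] outer [np.float64(220.1), np.float64(321.0)] outer cols [np.float64(220.7), np.float64(333.5)]
ball [ 0.52759834 -0.12579132  0.05      ]
```

```bash
python3 -m crank '[[[2,0.1,0,0,0,0],[2,0.1,0,0,0,0],[2.2,0.07,0,0,0,0],[0,0,2,0,0,0],[0,0,2,0,0,0],[0,0,2,0,0,0],[0,0,0.7,0,0,0],[0,0,0,0,0,0]]]'
python3 -m crank '[[[0,0,0,0,0,0],[0,0,0,0,0,0],[0,0,0,0,0,0]]]'
python3 - <<'E'
from h import *
print(togo([.5218,-.2223,.057]));m=camera_model("wrist");cv2.imwrite("pics/w5.png",read_camera("wrist"));p,R,s=pose();print(p,togo([.5218,-.2223,.057]))
print(proj(m,p+R@[0,0,-.0555]),proj(m,[.5218,-.2218,.086]))
E
```

```text
time: 9.48
tool_pos: [0.5198, -0.2217, 0.0579]
tcp_rot: [-3.138, 0.085, 0.008]
wrist_force: [-0.4, 0.3, -0.7]
width: 0.62
grip_force: 42.4
time: 9.73
tool_pos: [0.523, -0.2242, 0.0622]
tcp_rot: [3.139, -0.086, 0.005]
wrist_force: [0.4, 0.3, -0.6]
width: 0.613
grip_force: 42.4
[-0.14 -0.18  0.52]
[ 0.52292015 -0.22418778  0.06206346] [-0.12 -0.18  0.51]
[277.21488355 278.46939159] [272.96176036 252.28518885]
```

View pics/w5.png

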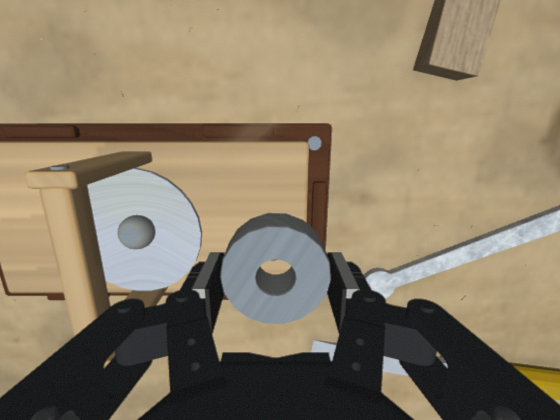

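```bash
python3 -m crank '[[[-0.12,-0.18,0.2,0,0,0],[0,0,0,0,0,0],[0,0,0,0,0,0],[0,0,0,0,0,0],[0,0,0,0,0,0]]]'; python3 -c "
from h import *
print(togo([.5218,-.2223,.0]),pose()[0])"
python3 -m crank '[[[0,0,0,0,0,0],[0,0,0,0,0,0]]]'; python3 -c "
from h import *
print(togo([.5218,-.2223,.0]),pose()[0])"
```

```text
time: 10.2
tool_pos: [0.5206, -0.2218, 0.0584]
tcp_rot: [3.14, -0.087, 0.0]
wrist_force: [-0.6, 0.7, -1.0]
width: 0.612
grip_force: 42.4
[0.12 0.04 5.84] [ 0.52058243 -0.2218392   0.05844235]
time: 10.37
tool_pos: [0.5206, -0.2218, 0.0584]
tcp_rot: [3.14, -0.087, 0.0]
wrist_force: [-0.1, 0.3, -0.8]
width: 0.621
grip_force: 42.4
[0.12 0.04 5.84] [ 0.52062328 -0.22183247  0.05839741]
```

```bash
python3 -m crank '[[[0.12,0.04,0,0,0,0],[0,0,0.5,0,0,0],[0,0,0.5,0,0,0],[0,0,0.4,0,0,0],[0,0,0,0,0,0],[0,0,0,0,0,0],[0,0,0,0,0,0]]]'; python3 -c "
from h import *
print(togo([.5218,-.2223,.0]),pose()[0])"
```

```text
time: 10.95
tool_pos: [0.5217, -0.2222, 0.0442]
tcp_rot: [-3.14, 0.087, 0.001]
wrist_force: [-0.6, -0.6, -0.1]
width: 0.619
grip_force: 42.4
[0.02 0.01 4.42] [ 0.5216501  -0.22219188  0.04416714]
```

No contact force with the collar bottom below the tip height, so it's on the post. Continuing down.

```bash
python3 -m crank '[[[0,0,0.6,0,0,0],[0,0,0.6,0,0,0],[0,0,0.6,0,0,0],[0,0,0.6,0,0,0],[0,0,0.6,0,0,0],[0,0,0.6,0,0,0],[0,0,0.3,0,0,0],[0,0,0,0,0,0]]]'
python3 -m crank '[[[0,0,0,0,0,0],[0,0,0,0,0,0]]]'
```

```text
time: 11.62
tool_pos: [0.5209, -0.2218, 0.0041]
tcp_rot: [-3.14, 0.087, 0.003]
wrist_force: [0.1, -0.6, -1.7]
width: 0.623
grip_force: 42.4
time: 11.78
tool_pos: [0.522, -0.2224, 0.0056]
tcp_rot: [3.14, -0.087, 0.001]
wrist_force: [1.1, 0.3, -0.6]
width: 0.615
grip_force: 42.4
```

```bash
python3 -m crank '[[[0,0,0.25,0,0,0],[0,0,0.15,0,0,0],[0,0,0,0,0,0],[0,0,0,0,0,0],[0,0,0,0,0,0]]]'
python3 -m crank '[[[0,0,0,0,0,0],[0,0,0,0,0,0],[0,0,0,0,0,0],[0,0,0,0,0,0]]]' 7.2
python3 -m crank '[[[0,0,-2,0,0,0],[0,0,-3,0,0,0],[-2,0,-3,0,0,0],[-2,0,-3,0,0,0],[-2,0,0,0,0,0],[0,0,0,0,0,0],[0,0,0,0,0,0],[0,0,0,0,0,0]]]'
python3 - <<'E'
from h import *
m=camera_model("wrist");a=read_camera("wrist");p,R,s=pose();print(p)
print(proj(m,[.5218,-.2223,.056]),proj(m,[.5218,-.2223,.078]))
q=proj(m,[.5218,-.2223,.06]).astype(int);print(q)
cv2.imwrite("pics/w6.png",a[max(0,q[1]-100):q[1]+100,max(0,q[0]-130):q[0]+130].repeat(3,0).repeat(3,1))
E
```

```text
time: 12.2
tool_pos: [0.5223, -0.2225, 0.002]
tcp_rot: [3.14, -0.087, 0.002]
wrist_force: [-0.5, 0.5, 3.5]
width: 0.618
grip_force: 42.8
time: 12.53
tool_pos: [0.5215, -0.2222, 0.0011]
tcp_rot: [-3.14, 0.087, 0.001]
wrist_force: [0.7, 0.3, -0.0]
width: 0.84
grip_force: 0.0
time: 13.2
tool_pos: [0.4618, -0.2188, 0.1107]
tcp_rot: [-3.14, 0.087, 0.001]
wrist_force: [-0.3, -0.9, 0.2]
width: 0.845
grip_force: 0.0
[ 0.46191732 -0.21869363  0.11039771]
[276.62187899 136.6589719 ] [276.74318627 138.5719741 ]
[276 136]
```

View pics/w6.png

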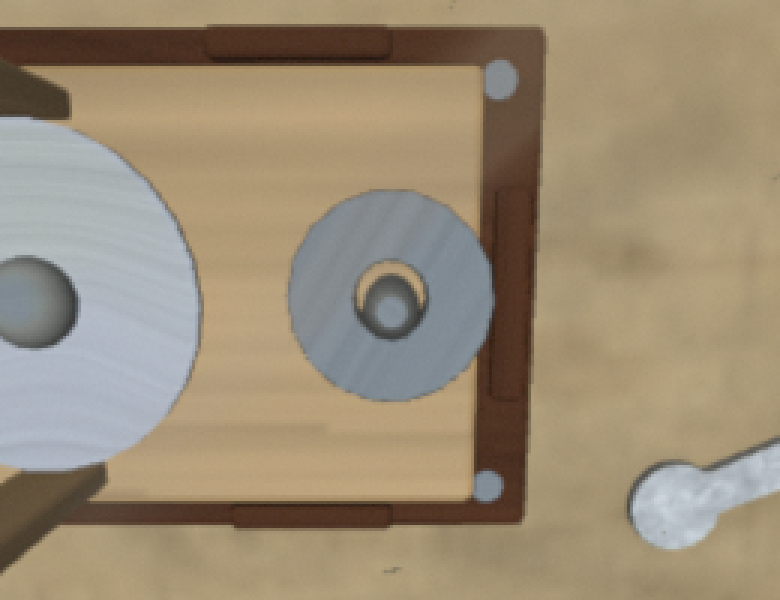

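Crop: the wide collar lies flat on the board around the post (crop 390,310), the ball is still mid-dish at (30,300). Post confirmed at (0.522,-0.222). Next, the narrow collar.

```bash
python3 -m crank '[[[0.86,-2,0,0,0,0],[0.86,-3.7,0,0,0,0],[0.86,-3.7,0,0,0,0],[0.86,-3.7,0,0,0,0],[0.86,-3.7,0,0,0,0],[0.86,-3.7,0,0,0,0],[0.86,-3.7,0,0,0,0],[0.86,-3.7,0,0,0,0]]]' 5.5
python3 -m crank '[[[0.86,-3.7,0,0,0,0],[0.86,-3.7,0,0,0,0],[0.86,-3.7,0,0,0,0],[0.86,-3.7,0,0,0,0],[0.86,-3.7,0,0,0,0],[0,-1.6,0,0,0,0],[0,0,0,0,0,0],[0,0,0,0,0,0]]]'
python3 -m crank '[[[0,0,0,0,0,0],[0,0,0,0,0,0]]]'
python3 w.py .022 pics/w7.png;python3 -c "
from h import *
print(togo([.6005,.2545,-.028]))"
```

```text
time: 13.92
tool_pos: [0.5463, 0.0582, 0.11]
tcp_rot: [3.14, -0.086, -0.003]
wrist_force: [0.4, -1.6, 0.8]
width: 0.645
grip_force: 0.0
time: 14.58
tool_pos: [0.5993, 0.255, 0.1096]
tcp_rot: [3.139, -0.083, -0.004]
wrist_force: [0.1, -1.3, -0.9]
width: 0.644
grip_force: 0.0
time: 14.75
tool_pos: [0.5995, 0.2527, 0.1106]
tcp_rot: [3.139, -0.088, -0.002]
wrist_force: [-0.3, -0.9, -0.2]
width: 0.641
grip_force: 0.0
outer [409. 346.] [0.4221 0.1103 0.0804] [0.4203 0.1129] [0.0409 0.0728]
outer [140. 346.] [0.4391 0.4154 0.0797] [0.4378 0.4142] [0.0398 0.0729]
outer [347. 284.] [0.5025 0.1907 0.0767] [0.5043 0.1852] [0.0265 0.0661]
outer [203. 282.] [0.5136 0.3271 0.0704] [0.5149 0.333 ] [0.0236 0.0632]
outer [274. 197.] [0.6021 0.255  0.0392] [0.6018 0.2547] [0.0348 0.0385]
hole [274. 196.] [0.6024 0.255  0.0184] [0.603  0.2547] [0.0142 0.0177]
[0.5997 0.2526 0.111 ]
[ 0.09 -0.21 13.89]
```

```bash
python3 -m crank '[[[0.09,-0.21,3,0,0,0],[0,0,3,0,0,0],[0,0,3,0,0,0],[0,0,2,0,0,0],[0,0,1.3,0,0,0],[0,0,1,0,0,0],[0,0,0.6,0,0,0],[0,0,0,0,0,0]]]'
python3 -m crank '[[[0,0,0,0,0,0],[0,0,0,0,0,0]]]'
python3 -m crank '[[[0,0,0,0,0,0],[0,0,0,0,0,0],[0,0,0,0,0,0],[0,0,0,0,0,0],[0,0,0,0,0,0],[0,0,0,0,0,0]]]' 0 40
```

```text
time: 15.47
tool_pos: [0.6007, 0.2556, -0.0282]
tcp_rot: [3.14, -0.088, -0.001]
wrist_force: [0.4, -0.6, 0.7]
width: 0.642
grip_force: 0.0
time: 15.63
tool_pos: [0.6025, 0.2567, -0.0259]
tcp_rot: [-3.139, 0.087, -0.004]
wrist_force: [-0.1, -0.1, 0.9]
width: 0.648
grip_force: 0.0
time: 16.13
tool_pos: [0.6023, 0.2568, -0.0258]
tcp_rot: [-3.139, 0.086, -0.004]
wrist_force: [-0.7, -0.1, 5.5]
width: 0.397
grip_force: 39.5
```

```bash
python3 -m crank '[[[0,0,-1,0,0,0],[0,0,-3,0,0,0],[0,0,-4,0,0,0],[0,0,-4,0,0,0],[-0.9,2,-3.5,0,0,0],[-0.9,3.7,0,0,0,0],[-0.9,3.7,0,0,0,0],[-0.9,3.7,0,0,0,0]]]'
python3 -m crank '[[[-0.9,3.7,0,0,0,0],[-0.9,3.7,0,0,0,0],[-0.9,3.7,0,0,0,0],[-0.9,3.7,0,0,0,0],[-0.9,3.7,0,0,0,0],[-0.9,3.7,0,0,0,0],[-0.9,3.7,0,0,0,0],[-0.9,3.7,0,0,0,0]]]'
python3 -m crank '[[[-0.7,3.7,0,0,0,0],[0,1.6,0,0,0,0],[0,0,0,0,0,0],[0,0,0,0,0,0],[0,0,0,0,0,0],[0,0,0,0,0,0]]]'
python3 - <<'E'
from g import *
m=camera_model("wrist");a=read_camera("wrist");cv2.imwrite("pics/w8.png",a);p,R,s=pose();print(p)
q=proj(m,[.5218,-.2222,.086]);print(q);x,y=q.astype(int)
h=cv2.cvtColor(a,cv2.COLOR_BGR2HSV)
for dz in(.045,.05,.054):
    c=lambda r:[proj(m,p+R@[e,0,-dz])[1].round(1) for e in(r,-r)]
    print(dz,"hole",c(.0095),"outer",c(.018),"cols",[proj(m,p+R@[0,e,-dz])[0].round(1) for e in(-.018,-.0095,.0095,.018)])
print("col",h[225:330:2,276,2]);print("row",h[276,225:330:2,2]);
v=np.vstack([np.hstack([a[y-40:y+40,x-60:x+60],a[230:310,216:336]])]);cv2.imwrite("pics/w8c.png",cv2.resize(v,None,fx=3.3,fy=3.3,interpolation=cv2.INTER_CUBIC))
E
```

```text
time: 16.8
tool_pos: [0.5579, 0.1267, 0.1294]
tcp_rot: [-3.14, 0.084, -0.005]
wrist_force: [0.7, -0.9, -0.5]
width: 0.399
grip_force: 40.0
time: 17.47
tool_pos: [0.4687, -0.1657, 0.1281]
tcp_rot: [3.14, -0.086, 0.001]
wrist_force: [1.0, 1.2, -0.3]
width: 0.398
grip_force: 40.0
time: 17.97
tool_pos: [0.4597, -0.2155, 0.1274]
tcp_rot: [-3.14, 0.085, 0.0]
wrist_force: [0.4, 0.2, -1.4]
width: 0.401
grip_force: 40.0
[ 0.45980977 -0.21546202  0.12737093]
[280.91547494 134.60110229]
0.045 hole [np.float64(250.9), np.float64(283.9)] outer [np.float64(235.4), np.float64(297.9)] cols [np.float64(242.0), np.float64(258.4), np.float64(295.2), np.float64(311.6)]
0.05 hole [np.float64(255.3), np.float64(289.2)] outer [np.float64(239.3), np.float64(303.5)] cols [np.float64(240.9), np.float64(257.9), np.float64(295.8), np.float64(312.8)]
0.054 hole [np.float64(259.0), np.float64(293.6)] outer [np.float64(242.7), np.float64(308.3)] cols [np.float64(240.0), np.float64(257.4), np.float64(296.4), np.float64(313.8)]
col [183 181  71  70  74  71  72  72  79 134 156 154 151 149 150 149 178 186
 187 187 187 179 182 139  70  72  71  75  73  74  75  72  79 113 154 153
 153 153 152 153 162 166 169 167 167 165 162 159 161 165 162 164 168]
row [ 80  78  82  70  24  26  19  24  73 148 149 150 150 148 150 144  74  62
  66  66  67  70  72  70  71  70  71  72  68  71  69  67  65  65  67 147
 156 155 155 154 153 154 108  21  18  21  25  52  79  81  81  79  78]
```

View pics/w8c.png

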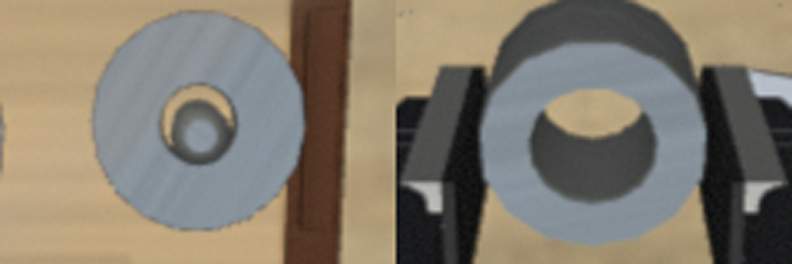

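The narrow collar is held level with its hole centred about 0.6 mm off the tool axis, and the post tip is where predicted (281,133). Moving over the post.

```bash
python3 -m crank '[[[2,0.12,0,0,0,0],[2,0.12,0,0,0,0],[2.2,0.12,0,0,0,0],[0,0,2,0,0,0],[0,0,2,0,0,0],[0,0,1.6,0,0,0],[0,0,0.9,0,0,0],[0,0,0,0,0,0]]]'
python3 -m crank '[[[0,0,0,0,0,0],[0,0,0,0,0,0],[0,0,0,0,0,0],[0,0,0,0,0,0],[0,0,0,0,0,0],[0,0,0,0,0,0]]]'; python3 -c "
from h import *
print(togo([.5218,-.2226,.027]),pose()[0])"
```

```text
time: 18.68
tool_pos: [0.5195, -0.2217, 0.0597]
tcp_rot: [-3.138, 0.084, 0.008]
wrist_force: [0.5, -0.2, -0.6]
width: 0.401
grip_force: 40.0
time: 19.18
tool_pos: [0.5218, -0.224, 0.0631]
tcp_rot: [3.14, -0.087, 0.002]
wrist_force: [0.2, -0.5, -0.4]
width: 0.399
grip_force: 40.0
[-0.01 -0.14  3.61] [ 0.52175653 -0.22402309  0.06309118]
```

```bash
python3 -m crank '[[[0,-0.1,0,0,0,0],[0,0,0,0,0,0],[0,0,0,0,0,0],[0,0,0,0,0,0],[0,0,0,0,0,0],[0,0,0,0,0,0]]]'; python3 -c "
from h import *
print(togo([.5218,-.2226,.027]),pose()[0])"
```

```text
time: 19.68
tool_pos: [0.5214, -0.2228, 0.0623]
tcp_rot: [-3.14, 0.087, 0.0]
wrist_force: [-0.3, -0.7, 0.1]
width: 0.397
grip_force: 40.0
[ 0.04 -0.02  3.53] [ 0.52141884 -0.22276076  0.06232201]
```

```bash
python3 -m crank '[[[0.04,-0.02,0.5,0,0,0],[0,0,0.5,0,0,0],[0,0,0.5,0,0,0],[0,0,0,0,0,0],[0,0,0,0,0,0],[0,0,0,0,0,0]]]'; python3 -c "
from h import *
print(togo([.5218,-.2226,.027]),pose()[0])"
```

```text
time: 20.18
tool_pos: [0.5217, -0.2225, 0.0471]
tcp_rot: [-3.14, 0.087, 0.001]
wrist_force: [0.2, 0.6, -0.6]
width: 0.397
grip_force: 40.0
[0.01 0.01 2.01] [ 0.52174152 -0.22251606  0.04712158]
```

```bash
python3 -m crank '[[[0,0,0.5,0,0,0],[0,0,0.5,0,0,0],[0,0,0.4,0,0,0],[0,0,0.2,0,0,0],[0,0,0,0,0,0],[0,0,0,0,0,0],[0,0,0,0,0,0]]]'
python3 -m crank '[[[0,0,0.15,0,0,0],[0,0,0.15,0,0,0],[0,0,0,0,0,0],[0,0,0,0,0,0]]]'
```

```text
time: 20.77
tool_pos: [0.5219, -0.2226, 0.0314]
tcp_rot: [3.14, -0.087, 0.0]
wrist_force: [0.7, 0.3, 0.4]
width: 0.398
grip_force: 40.0
time: 21.1
tool_pos: [0.5223, -0.2228, 0.0302]
tcp_rot: [3.14, -0.087, 0.001]
wrist_force: [-3.7, 1.4, 9.3]
width: 0.398
grip_force: 40.9
```

Contact at 9 N: seated. Releasing and looking at the result.

```bash
python3 -m crank '[[[0,0,0,0,0,0],[0,0,0,0,0,0],[0,0,0,0,0,0],[0,0,0,0,0,0]]]' 5.5
python3 -m crank '[[[0,0,-2,0,0,0],[0,0,-3,0,0,0],[0,0,-3,0,0,0],[-2,-3,-3,0,0,0],[-2,-3,-1,0,0,0],[-2,-3,0,0,0,0],[0,0,0,0,0,0],[0,0,0,0,0,0]]]' 
python3 -m crank '[[[0,0,0,0,0,0],[0,0,0,0,0,0],[0,0,0,0,0,0]]]'
python3 - <<'E'
from g import *
m=camera_model("wrist");a=read_camera("wrist");p,R,s=pose();print(p);np.savez("m9.npz",**m)
for X in([.5271,-.1274,.118],[.5218,-.2222,.078],[.5218,-.2222,.086]):print(proj(m,X))
cv2.imwrite("pics/w9.png",a)
E
```

```text
time: 21.43
tool_pos: [0.5217, -0.2225, 0.0281]
tcp_rot: [-3.14, 0.087, 0.0]
wrist_force: [-1.1, -0.6, 0.0]
width: 0.646
grip_force: 0.0
time: 22.1
tool_pos: [0.4681, -0.1316, 0.145]
tcp_rot: [3.14, -0.083, 0.0]
wrist_force: [0.8, 0.4, -0.1]
width: 0.644
grip_force: 0.0
time: 22.35
tool_pos: [0.4694, -0.1336, 0.1447]
tcp_rot: [3.14, -0.088, -0.001]
wrist_force: [-0.3, 0.3, -0.4]
width: 0.64
grip_force: 0.0
[ 0.46932544 -0.1336292   0.1446858 ]
[262.77125206 143.29487335]
[380.33601305 139.12022228]
[383.7563095  139.81997948]
```

View pics/w9.png

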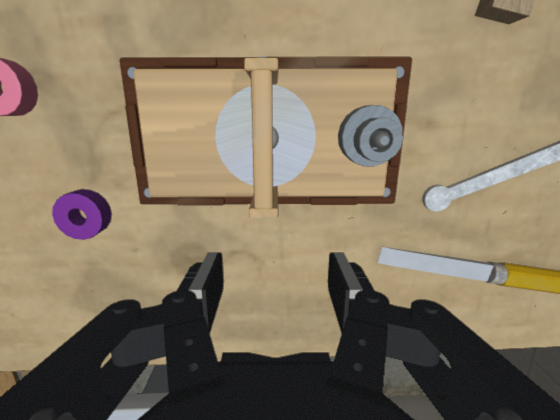

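The view shows the narrow collar seated on the wide one around the post (377,136), the bar at column 262 running between rows 65 and 212, and the ball under it at (268,138). Measuring the bar numerically; that was my last picture.

Run:
```python
from g import *
m=dict(np.load("m9.npz"));a=cv2.imread("pics/w9.png");h=cv2.cvtColor(a,cv2.COLOR_BGR2HSV)
C=[]
for v in range(95,181,5):
    r=h[v,225:310,1].astype(int); k=np.flatnonzero(r>70)
    if len(k): C.append((v,225+k[0],225+k[-1]))
print(C)
c=np.array([(x for x in ()) or ((l+r)/2,v) for v,l,r in C if r-l<30])
P=np.array([ray("wrist",q,.118,m)[:2] for q in c]);f=np.polyfit(P[:,0],P[:,1],1);print(f,np.polyval(f,.527),np.degrees(np.arctan(f[0])),np.ptp(P[:,1]-np.polyval(f,P[:,0])))
p,R,s=pose();print(np.degrees(np.arctan2(R[1,0],R[0,0])))
print(togo([.527,np.polyval(f,.527),.17]),togo([.5271,-.1274,.064]))
```

```text
[(95, np.int64(225), np.int64(309)), (100, np.int64(225), np.int64(309)), (105, np.int64(252), np.int64(309)), (110, np.int64(252), np.int64(271)), (115, np.int64(252), np.int64(271)), (120, np.int64(253), np.int64(271)), (125, np.int64(253), np.int64(271)), (130, np.int64(253), np.int64(271)), (135, np.int64(253), np.int64(271)), (140, np.int64(253), np.int64(271)), (145, np.int64(253), np.int64(271)), (150, np.int64(253), np.int64(271)), (155, np.int64(253), np.int64(271)), (160, np.int64(254), np.int64(271)), (165, np.int64(254), np.int64(309)), (170, np.int64(225), np.int64(309)), (175, np.int64(225), np.int64(309)), (180, np.int64(225), np.int64(309))]Traceback (most recent call last):
  File "<stdin>", line 9, in <module>
  File "h.py", line 6, in ray
    d=R.T@np.linalg.solve(K,[uv[0],uv[1],1]);c=-R.T@t
                             ~~^^^
TypeError: 'generator' object is not subscriptable
```

Run:
```python
from g import *
m=dict(np.load("m9.npz"))
P=np.array([ray("wrist",q,.118,m)[:2] for q in((261.5,110),(262,135),(262.5,160),(261,62),(263.5,212))]);print(P)
print(P[3:].mean(0),np.degrees(np.arctan2(*(P[3]-P[4])[::-1])))
p,R,s=pose();print(np.degrees(np.arctan2(R[1,0],R[0,0])));print(p,togo([.5271,-.1274,.064]))
```

```text
[[ 0.54895643 -0.12806471]
 [ 0.53269496 -0.1272581 ]
 [ 0.51562529 -0.12641139]
 [ 0.5780972  -0.12980543]
 [ 0.47725644 -0.12447847]]
[ 0.52767682 -0.12714195] -3.023866996810161
-3.2175566652394982
[ 0.46932544 -0.1336292   0.1446858 ] [ 5.74 -0.95  8.07]
```

```bash
python3 -m crank '[[[2,-0.3,0,0,0,0],[2,-0.3,0,0,0,0],[1.75,-0.37,0,0,0,0],[0,0,0,0,0,0],[0,0,0,0,0,0],[0,0,0,0,0,0],[0,0,0,0,0,0],[0,0,0,0,0,0]]]'; python3 -c "
from h import *
print(togo([.5275,-.1272,.064]),pose()[0])"
```

```text
time: 23.07
tool_pos: [0.526, -0.1265, 0.1448]
tcp_rot: [-3.14, 0.087, 0.001]
wrist_force: [-0.2, 0.2, -0.1]
width: 0.644
grip_force: 0.0
[0.16 0.06 8.08] [ 0.52601113 -0.12651731  0.1448241 ]
```

```bash
python3 -m crank '[[[0.16,0.06,2,0,0,0],[0,0,2,0,0,0],[0,0,1.5,0,0,0],[0,0,1,0,0,0],[0,0,1,0,0,0],[0,0,0.5,0,0,0],[0,0,0,0,0,0],[0,0,0,0,0,0]]]'
python3 -m crank '[[[0,0,0,0,0,0],[0,0,0,0,0,0],[0,0,0,0,0,0],[0,0,0,0,0,0]]]'; python3 -c "
from h import *
print(togo([.5275,-.1272,.064]),pose()[0])"
```

```text
time: 23.73
tool_pos: [0.5287, -0.1271, 0.0653]
tcp_rot: [3.14, -0.087, 0.0]
wrist_force: [0.4, -0.1, -0.6]
width: 0.643
grip_force: 0.0
time: 24.07
tool_pos: [0.529, -0.1272, 0.0657]
tcp_rot: [3.14, -0.087, 0.002]
wrist_force: [-0.4, 0.2, 1.0]
width: 0.645
grip_force: 0.0
[-0.15  0.01  0.17] [ 0.52895715 -0.12716503  0.06567344]
```

```bash
python3 -m crank '[[[0,0,0.15,0,0,0],[0,0,0,0,0,0],[0,0,0,0,0,0],[0,0,0,0,0,0]]]' 2.0 30
python3 -m crank '[[[0,0,0,0,0,0],[0,0,0,0,0,0],[0,0,0,0,0,0],[0,0,0,0,0,0]]]' 1.2 30
python3 -m crank '[[[0,0,0,0,0,0],[0,0,0,0,0,0],[0,0,0,0,0,0],[0,0,0,0,0,0]]]' 0 90
```

```text
time: 24.4
tool_pos: [0.5284, -0.127, 0.0634]
tcp_rot: [-3.14, 0.087, 0.0]
wrist_force: [-0.9, 0.1, 0.0]
width: 0.232
grip_force: 0.0
time: 24.73
tool_pos: [0.5285, -0.1272, 0.0636]
tcp_rot: [3.14, -0.087, 0.0]
wrist_force: [-0.1, -0.5, 1.4]
width: 0.154
grip_force: 30.5
time: 25.07
tool_pos: [0.5285, -0.1272, 0.0638]
tcp_rot: [3.14, -0.087, 0.0]
wrist_force: [-1.5, -1.4, 3.8]
width: 0.137
grip_force: 88.4
```

```bash
python3 -m crank '[[[0,0,-0.05,0,0,0],[0,0,-0.1,0,0,0],[0,0,-0.15,0,0,0],[0,0,-0.2,0,0,0],[0,0,-0.25,0,0,0],[0,0,-0.3,0,0,0],[0,0,-0.3,0,0,0],[0,0,-0.3,0,0,0]]]'
python3 -c "
from h import *
m=camera_model('wrist');a=read_camera('wrist');cv2.imwrite('pics/w10.png',a);s=read_state();print(s['torque'],s['wrist_force'])
h=cv2.cvtColor(a,cv2.COLOR_BGR2HSV);p,R,_=pose()
for X in([0,0,-.05],[0.0,.095,-.01]):print(proj(m,p+R@X))
"
```

```text
time: 25.73
tool_pos: [0.5284, -0.1269, 0.0802]
tcp_rot: [-3.14, 0.087, 0.0]
wrist_force: [-0.1, -0.4, -4.9]
width: 0.138
grip_force: 87.9
[ 0.16148336 -0.11790906  0.00829659] [ 0.59173596  0.44391308 -5.48095861]
[277.28970355 272.6036919 ]
[428.46898624 240.45392544]
```

```bash
python3 -m crank '[[[0,0,-0.35,0,0,0],[0,0,-0.4,0,0,0],[0,0,-0.5,0,0,0],[0,0,-0.5,0,0,0],[0,0,-0.5,0,0,0],[0,0,-0.5,0,0,0],[0,0,-0.5,0,0,0],[0,0,-0.5,0,0,0]]]'
python3 -m crank '[[[0,0,-0.5,0,0,0],[0,0,-0.5,0,0,0],[0,0,-0.5,0,0,0],[0,0,-0.5,0,0,0],[0,0,-0.5,0,0,0],[0,0,-0.4,0,0,0],[0,0,-0.3,0,0,0],[0,0,-0.3,0,0,0]]]'
python3 -m crank '[[[0,0,-0.25,0,0,0],[0,0,-0.2,0,0,0],[0,0,-0.1,0,0,0],[0,0,-0.1,0,0,0],[0,0,0,0,0,0],[0,0,0,0,0,0],[0,0,0,0,0,0],[0,0,0,0,0,0]]]'
cat > lv.py <<'E'
from h import *
import sys
m=camera_model("wrist");a=read_camera("wrist");cv2.imwrite(sys.argv[1],a);p,R,s=pose()
h=cv2.cvtColor(a,cv2.COLOR_BGR2HSV);k=((h[...,1]<60)&(h[...,2]>50)).astype(np.uint8);k=cv2.morphologyEx(k,cv2.MORPH_OPEN,np.ones((3,3)))
n,l,st,ce=cv2.connectedComponentsWithStats(k)
for i in range(1,n):
    if st[i,4]>300:print(st[i],ce[i].round())
B=p+R@[0,0,.0635-.02]          # carrier underside at the grasp (TCP .0635, underside .020)
for nm,o in(("dish",(0,0,-.018)),("ball",(0,0,-.03)),("narrow top",(0,.095,-.058)),("wide top",(0,.095,-.036))):print(nm,proj(m,B+R@np.array(o)).round(1))
print(p,s["time"],s["wrist_force"].round(1),s["grip_force"])
S=camera_model("side");b=read_camera("side");cv2.imwrite("pics/s_"+sys.argv[1][5:],b)
E
python3 lv.py pics/w11.png
```

```text
time: 26.45
tool_pos: [0.5285, -0.1271, 0.1182]
tcp_rot: [3.14, -0.087, 0.0]
wrist_force: [-0.7, 0.1, -6.0]
width: 0.141
grip_force: 87.9
time: 27.12
tool_pos: [0.5285, -0.127, 0.1529]
tcp_rot: [-3.14, 0.087, -0.0]
wrist_force: [0.0, -0.1, -5.6]
width: 0.134
grip_force: 87.9
time: 27.78
tool_pos: [0.5283, -0.127, 0.1588]
tcp_rot: [-3.14, 0.087, 0.001]
wrist_force: [-0.7, -0.4, -6.8]
width: 0.145
grip_force: 87.9
[ 210  173   52  131 4163] [239. 229.]
[ 290  173   51  121 4051] [312. 228.]
[ 367  185  193   88 7752] [436. 226.]
[ 377  290  119   29 1933] [441. 302.]
[342 321  29  36 665] [357. 338.]
[180 327  14  30 311] [187. 342.]
[ 511  372   49   45 1022] [543. 386.]
[ 79 392  24  28 514] [ 91. 406.]
[448 392  24  28 552] [459. 405.]
dish [276.4 221.8]
ball [276.5 227.6]
narrow top [431.  243.6]
wide top [414.9 230.6]
[ 0.5283509  -0.12697534  0.15885338] 27.8333 [-0.1 -0.8 -6.7] 87.89783477783203
```

```bash
python3 - <<'E'
from h import *
a=cv2.imread("pics/w11.png");m=camera_model("wrist");p,R,s=pose();B=p+R@[0,0,.0435]
for th in(-.1,0,.1):
    T=Ro.from_rotvec([th,0,0]).as_matrix();piv=np.array([0,0,-.09])
    f=lambda o:proj(m,B+R@(T@(np.array(o)-piv)+piv)).round(0)
    print(th,"wide L",f((0,.068,-.036)),"narrow L",f((0,.077,-.058)),"tip",f((0,.095,-.066)),"dish L/R",f((0,-.045,-.033)),f((0,.045,-.033)))
h=cv2.cvtColor(a,cv2.COLOR_BGR2HSV)
for v in(225,240):print(v,"V",h[v,355:500:3,2])
E
python3 -m crank '[[[0,0,0,0,0,-0.01],[0,0,0,0,0,-0.02],[0,0,0,0,0,-0.03],[0,0,0,0,0,-0.04],[0,0,0,0,0,-0.05],[0,0,0,0,0,-0.05],[0,0,0,0,0,-0.05],[0,0,0,0,0,-0.05]]]'
```

```text
-0.1 wide L [387. 235.] narrow L [412. 249.] tip [450. 257.] dish L/R [221. 227.] [351. 232.]
0 wide L [376. 231.] narrow L [402. 244.] tip [438. 249.] dish L/R [212. 229.] [341. 229.]
0.1 wide L [364. 227.] narrow L [391. 239.] tip [425. 243.] dish L/R [202. 232.] [332. 227.]
225 V [201 199 200 199  68  59  64  83 153 157 154 152 151  66  64  67  68  70
  70  71  80 122 155 156 157 155 157 154 152 150 151 138 139 125  96 115
 172 206 210 195 205 211 213 210 218 215 209 180 182]
240 V [196 195 194 193 195 122  59 139 149 155 152 152  57  61  61  63  79 159
 160 158 155  82  75  77  79  84  85  84  78  59 102 149 148 147 147 172
 172 173 175 177 178 179 180 176 175 175 176 180 180]
time: 28.55
tool_pos: [0.5284, -0.127, 0.159]
tcp_rot: [-3.117, -0.389, 0.0]
wrist_force: [-0.1, -0.3, -6.9]
width: 0.134
grip_force: 87.9
```

The collar edge is at column 377, against 376 predicted for a level carrier, so tilt is under 1–2°. Continuing the turn.

```bash
python3 -m crank '[[[0,0,0,0,0,-0.05],[0,0,0,0,0,-0.05],[0,0,0,0,0,-0.05],[0,0,0,0,0,-0.05],[0,0,0,0,0,-0.05],[0,0,0,0,0,-0.05],[0,0,0,0,0,-0.05],[0,0,0,0,0,-0.05]]]'
python3 -m crank '[[[0,0,0,0,0,-0.05],[0,0,0,0,0,-0.05],[0,0,0,0,0,-0.05],[0,0,0,0,0,-0.05],[0,0,0,0,0,-0.05],[0,0,0,0,0,-0.05],[0,0,0,0,0,-0.05],[0,0,0,0,0,-0.05]]]'
python3 -m crank '[[[0,0,0,0,0,-0.05],[0,0,0,0,0,-0.05],[0,0,0,0,0,-0.05],[0,0,0,0,0,-0.05],[0,0,0,0,0,-0.05],[0,0,0,0,0,-0.05],[0,0,0,0,0,-0.05],[0,0,0,0,0,-0.04]]]'
python3 -m crank '[[[0,0,0,0,0,-0.03],[0,0,0,0,0,-0.02],[0,0,0,0,0,-0.02],[0,0,0,0,0,-0.01],[0,0,0,0,0,0],[0,0,0,0,0,0],[0,0,0,0,0,0],[0,0,0,0,0,0]]]'
python3 -m crank '[[[0,0,0,0,0,0],[0,0,0,0,0,0],[0,0,0,0,0,0],[0,0,0,0,0,0]]]'
python3 lv.py pics/w12.png
python3 - <<'E'
from h import *
p,R,s=pose();print("tool x az",np.degrees(np.arctan2(R[1,0],R[0,0])),"y az",np.degrees(np.arctan2(R[1,1],R[0,1])),abs(s["joint_vel"]).max())
m=camera_model("wrist");a=cv2.imread("pics/w12.png");B=p+R@[0,0,.0435]
print("wide L",proj(m,B+R@[0,.068,-.036]))
h=cv2.cvtColor(a,cv2.COLOR_BGR2HSV)
for v in(225,240):print(v,h[v,355:480:3,2])
# ball under/around the bar in the dish
for v in range(170,305,8):print(v,h[v,200:350:5,2])
E
```

```text
time: 29.22
tool_pos: [0.5284, -0.127, 0.159]
tcp_rot: [-2.978, -1.001, 0.0]
wrist_force: [0.6, 0.1, -6.3]
width: 0.139
grip_force: 87.9
time: 29.88
tool_pos: [0.5283, -0.127, 0.159]
tcp_rot: [-2.72, -1.572, 0.001]
wrist_force: [0.8, 0.4, -6.7]
width: 0.137
grip_force: 87.9
time: 30.55
tool_pos: [0.5283, -0.1271, 0.159]
tcp_rot: [-2.363, -2.069, 0.001]
wrist_force: [-0.4, -0.3, -6.8]
width: 0.14
grip_force: 87.9
time: 31.22
tool_pos: [0.5285, -0.127, 0.1591]
tcp_rot: [2.283, 2.158, 0.0]
wrist_force: [0.3, 0.1, -6.9]
width: 0.134
grip_force: 87.9
time: 31.55
tool_pos: [0.5285, -0.127, 0.159]
tcp_rot: [-2.283, -2.158, 0.0]
wrist_force: [-0.0, -0.1, -6.5]
width: 0.138
grip_force: 87.9
[ 475    8   83   82 3229] [517.  49.]
[    0   125    74   280 10685] [ 25. 293.]
[ 210  173   52  156 4258] [239. 231.]
[ 290  173   51  156 4150] [311. 231.]
[ 367  188   93   86 5938] [413. 230.]
[179 320  31  37 750] [193. 338.]
[342 321  33  36 777] [358. 339.]
[449 391  23  29 521] [460. 406.]
[ 79 392  26  28 569] [ 92. 406.]
dish [276.6 224.2]
ball [276.7 230. ]
narrow top [430.7 246.3]
wide top [
[... 2010 characters left out ...]
210 214 214 213
  73  70  71 123 162 216 217 214 216 206 204 206]
266 [196 196 196 196 195 194 216 109  28  27  72  70  23 189 209 211 213 212
  21  71  70  22  24  80 216 192 192 192 192 190]
274 [190 191 190 189 191 192 195  24  30  31  71  71  21 193 209 211 213 212
  21  73  70  33  31  27 201 199 201 198 200 201]
282 [201 201 201 200 203 205 178  30  27  63  71  69  20 198 210 212 214 211
  19  71  70  68  23  25 136 207 207 205 207 207]
290 [180 182 182 181 181  53  29  25  26  34  28 153  56 196 208 213 213 210
  46 181  29  29  27  25  27  38 183 186 185 184]
298 [ 26 178 181 126  29  22  26  24  24  24  23  25  58 194 206 210 212 210
  55  27  25  31  25  23  25  23  28 138 192 198]
```

The carrier is level and turned 90° (tool y azimuth -93.2° to -3.2°). The ball shows on both sides of the bar at rows 226–234, as predicted for the dish centre, and the arm is still. Handing in.

```bash
python3 -c "
from workcell import *
print(finish_job())"
```

```text
the job is handed in; nothing more can be done
None
```

The job is handed in at about 31.6 s of the 72 s limit. By my last measurements both collars were home on the post, and the carrier was held still and level, about 10 cm above its place and turned a quarter turn anticlockwise, with the ball in mid-dish. The hand-in gave no verdict. I viewed 11 pictures against the limit of 10, and the real fingertips sit short of the stated TCP, so the first grasp closed on air and had to be repeated deeper.

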